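Hang the mould template level on its stand

TASK

Take the L-shaped aluminium template out of its wooden rack and hang it on the steel pin of the template stand by the one of its five holes that makes it hang level, slid all the way back against the pin's collar, then let go of it. The pin has been shifted by hand and is not exactly where the stand's position suggests, so feel for it and never press or knock the template hard against the stand (keep well below 25 N). Leave the pitcher, the beaker and the plaster mould where they stand.

Things in the scene. Friction and masses are not known exactly. Their poses are not given: they have to be found in the camera images.
- template_arm (a point): Centre of the long level arm of the template, a flat upright L-shaped plate of solid bare aluminium, 10 mm thick throughout, 0.25-0.5 kg. x through the thickness, y along the arm, z up. Arm: 190 mm long (y -95 to 95), 44 mm high (z -22 to 22). Grip it across its thickness from above near the centre of mass, fingertips at most 13 mm below the top edge to stay clear of holes and pin.
- template_leg (a point): Centre of the template's leg (axes as the arm's), which hangs down from the arm's -y end: 60 mm wide, 110 mm high, 10 mm thick; in the arm's frame y -95 to -35, z -132 to -22. Its straight inside edge at y = -35 and the arm's lower edge at z = -22 make a square inside corner.
- template_holes (a point): Middle hole of five in the arm (axes as the arm's). All are 12 mm round through holes along x, in a row at z = -6 of the arm's frame, at y = -55, -29, -3, 23 and 49 mm; one lies over the centre of mass. Either face of the plate may go towards the stand.
- template: The same template; origin at the arm's mid-length, level with the bottom of the leg (132 mm below the arm's centre). At the start it stands upright in the rack, leg down.
- rack: Fixed wooden rack. Origin: middle of its underside on the table; y along its 220 mm length. 13 mm slots hold the template upright, arm centre 144 mm above the table. Low post (top at 52 mm) for the leg; tall post (top at 142 mm) at y 62 to 90 mm for the arm's free end. Lifting the template 60 mm straight up clears the rack.
- stand: Fixed steel stand. Origin: on the table, below the place of the hung template; x points from the pin's tip to the post. Foot 150 x 130 x 12 mm. Post: x 67 to 89 mm, 56 mm wide, top at 170 mm. Hung and home, the template's mid-thickness is at x = 0, the top of its hole resting on the pin.
- pin_nominal (a point): Nominal place of the pin's axis (stand's axes), 170 mm above the table. Pin: level, along x, 8 mm diameter, tip at x = -35, collar face (14 mm diameter) at x = +5 mm; collar and holder behind it rise at most 7 mm above the axis. The real pin lies up to 8 mm higher or lower and up to 6 mm to either side, not measured; it stays put when touched gently.
- pitcher: White ceramic pitcher casting, radius 38, height 100 mm, handle at +y, origin under its centre. Bystander.
- beaker: White ceramic beaker casting, radius 32, height 70 mm, origin under its centre. Bystander.
- mould: Plaster mould block 90 x 120 x 60 mm, origin under its centre. Bystander.
Things that resemble listed ones, but are neither listed nor needed, are in the scene too. There is more than one size of the stand; the one meant has the size given above.

How it is judged:
By the outcome, as a careful person would: the job done as asked, in the order asked, and still so for the second after the job is handed in, with the robot touching nothing.
It also fails if it takes over 54 s, if anything falls off the work surface, if the arm or the gripper's body presses on something with over 40 N, if the wrist force passes 120 N, or if a joint passes its speed limit or range.

ROBOT

A 7-joint arm with a two-finger parallel gripper is mounted at the origin on the work surface. World frame = base frame: x ahead of the robot, y to its left, z up, the work surface at z = 0. Lengths are in mm, angles in rad, forces in N, time in s.
With the tool pointing down it reaches from about 400 to 875 mm from the base axis. Payload 6.5 kg.
Tool frame: the origin (TCP) lies on the mounting face of the last link; the fingertips stand 173 mm ahead of it and the grasp point (between the pads) lies 155 mm ahead of it; z points along the fingers, y is the direction in which the jaws open and shut (so a half turn about z gives the same grasp; the last joint's range is limited). The gripper opens to 85 mm and grips with 20 to 120 N. Pads are 22 mm wide; open, the fingers measure 114 mm over their backs; the gripper's body (76 mm by 85 mm) begins 54 mm behind the grasp point. The pads swing forward as they close: fully open they stand 13 mm farther back than shut.
Start: joints at [1.262, 0.536, -0.004, 1.538, 0.003, 1.067, -0.071], TCP at [156.275, -630.926, 404.69] pointing down, gripper open.
Joint ranges: [-2.7, 2.7], [-0.37, 2.16], [-1.27, 1.26], [0.24, 2.4], [-1.31, 4.45], [0.19, 1.91], [-2.76, 2.76]. Speed limits (rad/s): [2.39, 2.39, 3.14, 3.14, 3.14, 3.14, 3.14].

INTERFACE

Orientations are given as a rotation vector (axis times angle).
In Python, from cell import monitor, imaging, manip gives the robot as it stands.
- The arm moves only by the tool drive_tool, never from a script. Its argument "deltas" is a list of rows, each a list of 3 entries, a list of its own where there are three numbers: the shift along the tool's x, y, z in units of 60 mm (1.0 is 60 mm), then the turn about the tool's z in rad, then the finger opening in mm, from 0 to 85.4. A call has 1 to 20 rows; each row is the pose to reach, as a shift and turn from the pose commanded when the call began, along the tool's axes at that moment; what a row does not reach only later rows make up. A row lasts 1/8 s, in which the tool goes at most 62.5 mm and 10.7 degrees, less where a joint would pass 70% of its speed; a pose out of reach is approached as far as the arm can. A call with a gripper value outside its range is refused whole. The fingers move at their own pace and stop on an object; "squeeze" is the grip in N (left out, the last holds). Time passes only in rows, so rows that repeat a pose let the fingers close. It gives the time, the measured TCP pose, the force and the opening at its end, in the units of the state.
- monitor.sense(): the state, without advancing time (a new reading comes with each control period).
- imaging.camera(name): name is "scene" or "side" or "wrist"; returns (picture, depth): 400x640x3 uint8, red, green, blue; 400x640 float32, mm along the optical axis (not along the pixel's ray), 0 where there is no reading.
- imaging.get_calibration(name): a dict with "intrinsics" (3x3 intrinsics, pixels), "origin" and "orientation" of the camera in the world. Camera axes: x right, y up, looking along -z (the intrinsics and any distortion apply to the point x, -y, -z); pixel columns grow to the right and rows downward; lengths in mm; the calibration is good to about 2 mm. A picture is of the moment at which its call begins: read the wrist's pose just before it. get_calibration takes no time and is no camera call; for the wrist camera it gives the pose at the moment of the call.
- manip.sign_off(): hands the job in, once; it reports no verdict.
The state is a dict: "t": time; "joint_pos": joint angles; "joint_velocities": joint speeds; "joint_efforts": joint torques, N m; "tool_pos": TCP position; "ee_rot": TCP orientation; "force": force on the tool from outside, world axes, zero at the start; "ft_torque": the same for the moment, N m; "width": finger opening in mm.
Only numpy, scipy, OpenCV 4.12 (cv2) and the standard library are available. Lean on these libraries where they do the work, as an engineer would, in place of code of your own. Each camera call takes 0.05 s, during which the arm holds its last target. There are 200 camera calls.

## Working session

There is one attempt and no reset: what is moved stays moved. The work goes in short steps, Python scripts to look and compute and a tool call to move; the robot and the scene stay as the last step left them, time stands still between calls to the robot, and variables do not carry over. Pictures are saved under pics/ and viewed, about 8 in all and at most 12, crops included, and the job is handed in when it is done.

Besides the shell and the picture viewer there is one more tool, called after ">>>" as name(argument=value, ...) on one line, values as JSON. drive_tool: Moves the arm, as the interface text tells. Its arguments: {"type":"object","properties":{"deltas":{"type":"array","items":{"type":"array"}},"squeeze":{"type":"number"}},"required":["deltas"]}

```bash
mkdir -p pics; cat > h.py <<'E'
import numpy as np, cv2
from cell import monitor, imaging, manip
from scipy.spatial.transform import Rotation as R
def grab(n,tag):
    c=imaging.get_calibration(n); p,d=imaging.camera(n)
    cv2.imwrite(f'pics/{tag}.png',p[:,:,::-1]); np.savez(f'pics/{tag}.npz',p=p,d=d,K=np.array(c['intrinsics']),o=np.array(c['origin']),r=np.array(c['orientation']))
    return p,d,c
def rot(r):
    r=np.array(r); return r if r.shape==(3,3) else R.from_rotvec(r).as_matrix()
def cloud(tag):
    z=np.load(f'pics/{tag}.npz'); d=z['d']; K=z['K']; v,u=np.indices(d.shape)
    c=np.stack([(u-K[0,2])/K[0,0]*d,-(v-K[1,2])/K[1,1]*d,-d],-1)
    w=c@rot(z['r']).T+z['o']; w[d==0]=np.nan; return w
E
python3 - <<'E'
from h import *
print(monitor.sense())
for n in('scene','side','wrist'):
    p,d,c=grab(n,n+'0'); print(n,c)
a=cv2.imread('pics/scene0.png');b=cv2.imread('pics/side0.png')
cv2.imwrite('pics/both0.png',np.vstack([a,b])[:, :] if 0 else cv2.resize(np.vstack([a,b]),(480,600)))
E
```

```text
{'t': 0.0, 'joint_pos': array([ 1.2618173 ,  0.53718766, -0.00442732,  1.53889957,  0.00260634,
        1.06731932, -0.07118026]), 'joint_velocities': array([ 4.34817683e-04, -7.50732788e-05,  3.51654861e-04, -4.64620979e-04,
        1.44977441e-04, -6.79391803e-05, -1.19203773e-03]), 'joint_efforts': array([-1.14376733e-03, -5.83424914e+01,  1.04804423e+00, -2.59106559e+01,
        1.22679761e-02,  9.58798919e-03,  1.14484678e-06]), 'tool_pos': array([ 156.17403834, -630.60488132,  403.78869372]), 'ee_rot': array([-3.11669969e+00, -3.80338554e-01,  5.66640705e-04]), 'force': array([-0.11687036, -0.25225825,  0.04581508]), 'ft_torque': array([ 0.04346673, -0.01500027, -0.00202021]), 'width': 85.40692936141805}
scene {'intrinsics': array([[367.69832239,   0.        , 320.5572015 ],
       [  0.        , 367.69832239, 201.22097736],
       [  0.        ,   0.        ,   1.        ]]), 'origin': array([1083.71793157,  582.30587619,  725.38473224]), 'orientation': array([0.42217808, 1.05682807, 2.22015992])}
side {'intrinsics': array([[374.50411632,   0.        , 319.31405513],
       [  0.        , 374.50411632, 198.75847305],
       [  0.        ,   0.        ,   1.        ]]), 'origin': array([200.97348295, 636.43625229, 617.58645854]), 'orientation': array([ 0.35087398, -1.23320235, -2.31580678])}
wrist {'intrinsics': array([[333.12470419,   0.        , 321.83569506],
       [  0.        , 333.12470419, 203.22573322],
       [  0.        ,   0.        ,   1.        ]]), 'origin': array([ 232.27230656, -611.04016797,  374.62312782]), 'orientation': array([-0.26841507,  0.2120077 , -1.315487  ])}
```

View pics/scene0.png

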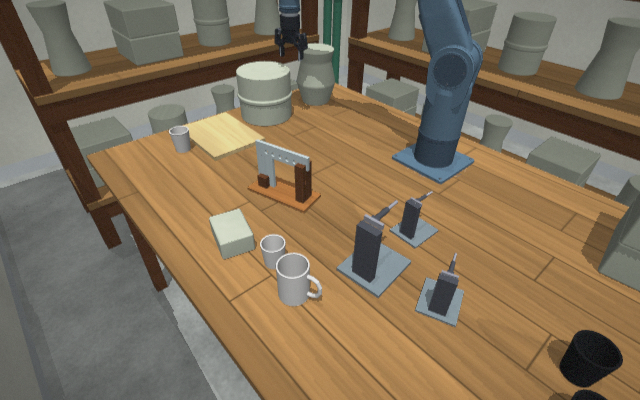

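View pics/side0.png

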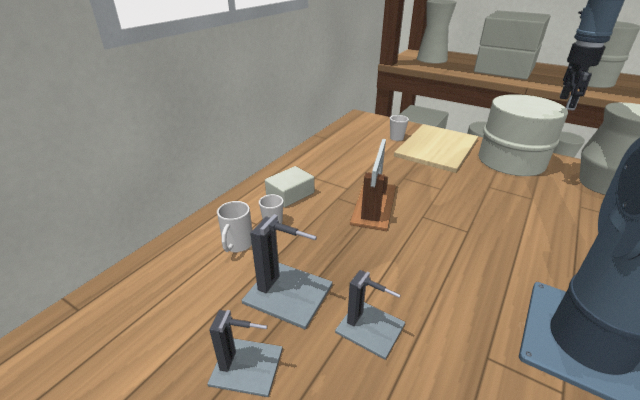

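The scene and side views show three stands. In the scene view they are at (373,255), (413,225) and (442,293); in the side view at (285,275), (370,315) and (240,350). The first looks largest. The rack with the template is at scene (285,180), and the bystanders are the mould, beaker and pitcher at (231,232), (272,250) and (293,280). I'll check the stand sizes with depth.

```bash
python3 - <<'E'
from h import *
S=cloud('scene0');D=cloud('side0')
pts=np.vstack([S.reshape(-1,3),D.reshape(-1,3)]);pts=pts[~np.isnan(pts[:,0])]
# foot patches (z~12) per scene region
for nm,(u0,u1,v0,v1) in dict(A=(338,411,205,292),B=(389,438,190,246),C=(417,464,255,324)).items():
    w=S[v0:v1,u0:u1].reshape(-1,3);w=w[~np.isnan(w[:,0])]
    f=w[(w[:,2]>7)&(w[:,2]<17)]
    rc=cv2.minAreaRect(f[:,:2].astype(np.float32)); print(nm,'foot',rc,'maxz',np.percentile(w[:,2],99.5))
# template: above z=125 in rack area
for n,(W,b) in dict(scene=(S,(255,313,135,200)),side=(D,(350,400,135,225))).items():
    u0,u1,v0,v1=b; w=W[v0:v1,u0:u1].reshape(-1,3);w=w[~np.isnan(w[:,0])]
    t=w[(w[:,2]>146)&(w[:,2]<172)]; print(n,'tmpl',len(t),t.min(0),t.max(0),cv2.minAreaRect(t[:,:2].astype(np.float32)))
    b=w[(w[:,2]>5)&(w[:,2]<25)];print('base',np.median(b,0))
s=cv2.imread('pics/scene0.png');d=cv2.imread('pics/side0.png')
a=cv2.resize(s[185:325,330:470],(400,400),interpolation=cv2.INTER_CUBIC);b=cv2.resize(s[130:215,240:325],(400,400),interpolation=cv2.INTER_CUBIC)
cv2.imwrite('pics/crop1.png',np.hstack([a,b]))
E
```

```text
A foot ((496.98944091796875, 201.46237182617188), (261.3515625, 130.37008666992188), 6.005595684051514) maxz 185.40675296428032
B foot ((364.6893310546875, 193.146728515625), (92.4748764038086, 110.31669616699219), 87.72242736816406) maxz 181.61199069017925
C foot ((515.37548828125, 381.6584777832031), (108.15079498291016, 91.96941375732422), 22.293426513671875) maxz 126.87595849112665
scene tmpl 420 [ 506.43522968 -286.25050289  146.00555331] [569.5290163  -98.21270701 169.58148943] ((537.22216796875, -193.77593994140625), (16.638504028320312, 194.5655059814453), 16.63603401184082)
base [ 546.05411677 -211.01822829   12.68180525]
side tmpl 200 [ 503.15806188 -285.23621503  146.46636725] [ 564.53799369 -102.60087172  169.19554878] ((534.5819091796875, -193.69818115234375), (10.171191215515137, 192.57179260253906), 16.71242332458496)
base [ 520.12469377 -167.3934997    12.98192233]
```

View pics/crop1.png

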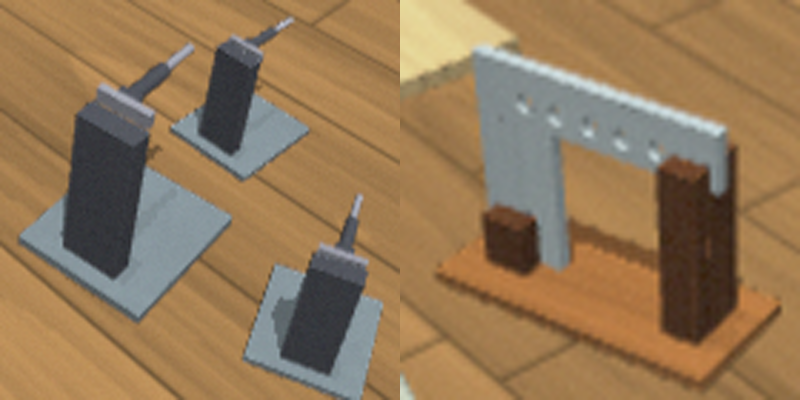

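Stand A, at scene (373,255), is the one: it has the large foot and its top is near 170 mm, while B and C have feet of about 110×92 mm. Next I'll refine the poses.

```bash
python3 - <<'E'
from h import *
S=cloud('scene0');D=cloud('side0')
def sel(W,b):
    u0,u1,v0,v1=b; w=W[v0:v1,u0:u1].reshape(-1,3);return w[~np.isnan(w[:,0])]
for n,W,b,bt in (('scene',S,(336,412,195,293),(255,313,135,205)),('side',D,(243,333,210,325),(350,402,135,228))):
    w=sel(W,b); f=w[(w[:,2]>6)&(w[:,2]<18)&(w[:,0]>405)]
    print(n,'foot',cv2.minAreaRect(f[:,:2].astype(np.float32)),np.median(f[:,2]))
    p=w[(w[:,2]>100)]; print(' post+',np.median(p,0),p[:,2].max())
    h=p[p[:,2]>172]; 
    pin=p[(p[:,0]<p[:,0].min()+45)]; print(' tip',pin[np.argsort(pin[:,0])[:6]].round())
    t=sel(W,bt); t=t[(t[:,2]>150)&(t[:,2]<172)]; v=cv2.fitLine(t[:,:2].astype(np.float32),cv2.DIST_HUBER,0,.01,.01).ravel(); s=(t[:,:2]-v[2:])@v[:2]
    e=np.percentile(s,[.5,99.5]); print(' tmpl line',v,'ends',v[2:]+e[0]*v[:2],v[2:]+e[1]*v[:2],np.ptp(e), t[:,2].max())
print('leg pt',np.nanmedian(S[163:172,264:270].reshape(-1,3),0))
s=monitor.sense();print(rot(s['ee_rot']).round(3))
print(rot(imaging.get_calibration('wrist')['orientation']).round(3))
E
```

```text
scene foot ((513.9989013671875, 203.2518310546875), (227.14498901367188, 130.37008666992188), 6.005595684051514) 12.359305055460936
 post+ [601.39520434 210.16689177 160.23210435] 186.77986865825062
 tip [[385. 174. 126.]
 [388. 176. 126.]
 [389. 178. 120.]
 [389. 175. 121.]
 [389. 178. 124.]
 [390. 174. 125.]]
 tmpl line [ 2.8695312e-01 -9.5794463e-01  5.4005872e+02 -1.8850136e+02] ends [ 513.71811556 -100.56770363] [ 568.1626707  -282.32167465] 189.73327374805274 169.58148942835646
side foot ((609.503662109375, 169.7479248046875), (188.9741973876953, 330.20599365234375), 61.96316909790039) 12.325538207928275
 post+ [584.10529615 213.9700795  159.06405212] 186.14833300946793
 tip [[480. 363. 123.]
 [480. 364. 124.]
 [483. 364. 121.]
 [484. 365. 122.]
 [484. 197. 178.]
 [484. 367. 124.]]
 tmpl line [ 2.8314185e-01 -9.5907801e-01  5.2905029e+02 -1.7845396e+02] ends [ 506.91020392 -103.45949581] [ 560.31028824 -284.34002108] 188.59834407999745 169.19554878244514
leg pt [ 558.40763132 -248.48258834   83.08711589]
[[ 0.971  0.24  -0.   ]
 [ 0.24  -0.971  0.001]
 [-0.    -0.001 -1.   ]]
[[ 0.241  0.922  0.303]
 [-0.971  0.229  0.074]
 [-0.001 -0.312  0.95 ]]
```

Poses so far:
- **Template:** arm centre is about (537,-193). Its x axis is at 16.6° and the leg end is at (565,-283).
- **Stand:** x axis is at about 6°, and the pin tip is near (484,197,178).
- **Hole to use:** the CoM works out at y≈-29, so it is the second hole from the leg side.

Before moving I'll check the travel corridor for tall objects.

```bash
python3 - <<'E'
from h import *
for n in('scene0','side0'):
    w=cloud(n).reshape(-1,3);w=w[~np.isnan(w[:,0])&(w[:,2]<280)&(w[:,2]>60)]
    a=np.array([156,-631]);d=np.array([389.4,410.1])/565.5
    q=w[:,:2]-a; s=q@d; l=q@np.array([-d[1],d[0]]); m=(abs(l)<110)&(s>-60)&(s<640)
    for k in range(-60,640,50):
        mm=m&(s>=k)&(s<k+50); print(n,k,mm.sum(), w[mm,2].max().round() if mm.any() else '-', l[mm].min().round() if mm.any() else '')
E
```

```text
scene0 -60 130 279.0 -109.0
scene0 -10 208 280.0 -110.0
scene0 40 371 277.0 -110.0
scene0 90 726 203.0 -110.0
scene0 140 0 - 
scene0 190 0 - 
scene0 240 0 - 
scene0 290 0 - 
scene0 340 0 - 
scene0 390 0 - 
scene0 440 0 - 
scene0 490 55 169.0 -61.0
scene0 540 639 169.0 -58.0
scene0 590 562 170.0 33.0
side0 -60 509 279.0 -110.0
side0 -10 893 280.0 -109.0
side0 40 1060 204.0 -110.0
side0 90 1153 203.0 -110.0
side0 140 0 - 
side0 190 0 - 
side0 240 0 - 
side0 290 0 - 
side0 340 0 - 
side0 390 0 - 
side0 440 0 - 
side0 490 35 169.0 -58.0
side0 540 141 169.0 -45.0
side0 590 627 169.0 44.0
```

>>> drive_tool(deltas=[[[0,0,-1],0,85],[[1.6,-1,-1],-0.3,85],[[7.94,-5.08,-1],-1.618,85],[[7.94,-5.08,-1],-1.618,85],[[7.94,-5.08,-1],-1.618,85],[[7.94,-5.08,-1],-1.618,85],[[7.94,-5.08,-1],-1.618,85],[[7.94,-5.08,-1],-1.618,85],[[7.94,-5.08,-0.5],-1.618,85],[[7.94,-5.08,0],-1.618,85],[[7.94,-5.08,0],-1.618,85],[[7.94,-5.08,0],-1.618,85],[[7.94,-5.08,0],-1.618,85],[[7.94,-5.08,0],-1.618,85]])

```text
t: 1.9
tool_pos: [544.8, -222.3, 405.6]
ee_rot: [1.88, 2.515, -0.001]
force: [0.4, -0.7, -0.1]
width: 84.7
```

```bash
python3 - <<'E'
from h import *
s=monitor.sense();Rt=rot(s['ee_rot']);print(s['tool_pos'],Rt.round(3))
grab('wrist','w1');w=cloud('w1').reshape(-1,3)
w=w[~np.isnan(w[:,0])]
t=w[(w[:,2]>160)&(w[:,2]<175)]
print(len(t),np.median(t,0),cv2.minAreaRect(t[:,:2].astype(np.float32)))
v=cv2.fitLine(t[:,:2].astype(np.float32),cv2.DIST_HUBER,0,.01,.01).ravel();print(v,np.degrees(np.arctan2(v[1],v[0])))
e=np.percentile((t[:,:2]-v[2:])@v[:2],[.5,99.5]);print([v[2:]+k*v[:2] for k in e])
E
```

```text
[ 544.75225568 -222.34184483  405.62045287] [[-0.283  0.959  0.001]
 [ 0.959  0.283 -0.002]
 [-0.002  0.    -1.   ]]
4686 [ 529.47560835 -176.23725658  167.58395778] ((534.9708862304688, -195.33782958984375), (9.923497200012207, 190.4253387451172), 16.836130142211914)
[ 2.8962532e-01 -9.5714009e-01  5.3126880e+02 -1.8251045e+02] -73.16447
[array([ 507.77323829, -104.86343189]), array([ 562.22331989, -284.80749361])]
```

View pics/w1.png

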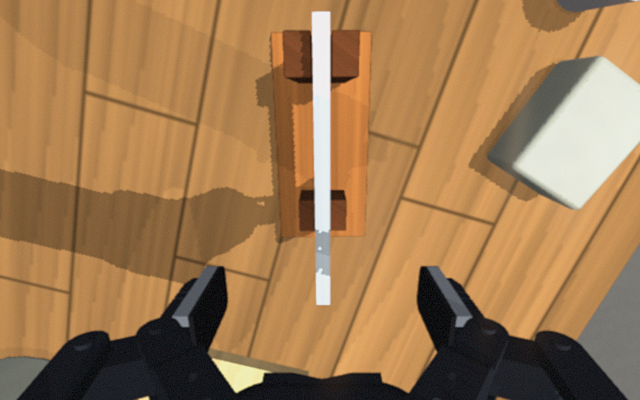

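The wrist view shows the whole template: 190.4×9.9 mm, centre (535.0,-195), angle 16.8°, its top edge running from (321,12) to (323,303). The CoM grip point is within 1.5 mm of the tool. I'll descend and grip.

>>> drive_tool(deltas=[[[0,-0.025,0.6],-0.007,85],[[0,-0.025,1.1],-0.007,60],[[0,-0.025,1.31],-0.007,50],[[0,-0.025,1.31],-0.007,40],[[0,-0.025,1.31],-0.007,20],[[0,-0.025,1.31],-0.007,0],[[0,-0.025,1.31],-0.007,0],[[0,-0.025,1.31],-0.007,0],[[0,-0.025,1.31],-0.007,0],[[0,-0.025,1.31],-0.007,0],[[0,-0.025,1.31],-0.007,0]], squeeze=80)

```text
t: 3.32
tool_pos: [544.7, -221.0, 327.6]
ee_rot: [1.867, 2.524, 0.001]
force: [-0.2, 0.5, 7.0]
width: 7.7
```

Width 7.7 is under 10 mm and there is an upward force of 7 N. I'll lift slightly and check.

>>> drive_tool(deltas=[[[0,0,-0.15],0,0],[[0,0,-0.3],0,0],[[0,0,-0.3],0,0],[[0,0,-0.3],0,0]])

```text
t: 3.82
tool_pos: [543.8, -221.0, 343.9]
ee_rot: [-1.868, -2.525, 0.0]
force: [0.5, 0.3, -3.3]
width: 7.6
```

```bash
python3 - <<'E'
from h import *
s=monitor.sense();Rt=rot(s['ee_rot']);print(s['tool_pos'],Rt.round(3),s['force'],s['ft_torque'],s['width'])
grab('wrist','w2');grab('side','s2');w=cloud('w2').reshape(-1,3)
w=w[~np.isnan(w[:,0])]
t=w[(w[:,2]>175)&(w[:,2]<205)];print(len(t),np.median(t,0) if len(t) else '')
a=cv2.imread('pics/w2.png');b=cv2.imread('pics/side0.png')
b=cv2.imread('pics/s2.png');cv2.imwrite('pics/c2.png',np.hstack([cv2.resize(a[:, :],(400,250)),cv2.resize(b[100:240,300:480+44],(400,250),interpolation=cv2.INTER_CUBIC)]))
E
```

```text
[ 543.76708088 -220.95971412  343.89367758] [[-0.293  0.956 -0.   ]
 [ 0.956  0.293  0.   ]
 [ 0.    -0.    -1.   ]] [ 0.48946896  0.32822345 -3.31654815] [-0.02261679 -0.0231382   0.04946839] 7.579278179823729
11034 [ 529.22341983 -187.35670637  184.00231821]
```

View pics/c2.png

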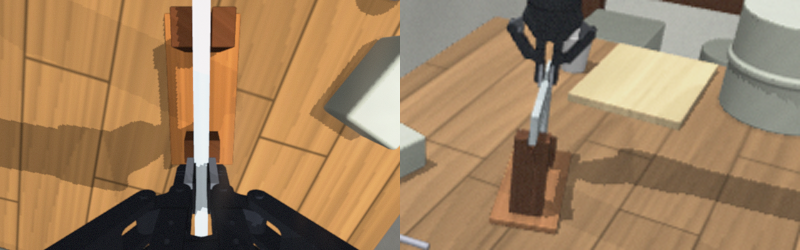

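The template is held: force −3.3 N, so about 0.34 kg, and its top edge rose with the tool. Next I lift clear and carry it to a point before the stand, in smooth steps.

>>> drive_tool(deltas=[[[0,0,-0.4],0,0],[[0,0,-0.9],0,0],[[0,0,-1.4],0,0],[[0.3,0,-1.8],0,0],[[0.9,0,-1.93],0.02,0],[[1.6,0.05,-1.93],0.05,0],[[2.3,0.08,-1.93],0.09,0],[[3.0,0.1,-1.93],0.12,0],[[3.7,0.12,-1.93],0.15,0],[[4.4,0.15,-1.93],0.17,0],[[5.1,0.17,-1.93],0.192,0],[[5.8,0.2,-1.93],0.192,0],[[6.4,0.2,-1.93],0.192,0],[[6.8,0.2,-1.93],0.192,0],[[7.05,0.2,-1.93],0.192,0],[[7.14,0.2,-1.93],0.192,0],[[7.14,0.2,-1.93],0.192,0],[[7.14,0.2,-1.93],0.192,0]])

```text
t: 6.18
tool_pos: [430.5, 191.3, 459.8]
ee_rot: [2.103, 2.333, -0.001]
force: [-0.2, 0.7, -2.9]
width: 7.4
```

```bash
python3 - <<'E'
from h import *
s=monitor.sense();Rt=rot(s['ee_rot']);print(s['tool_pos'],Rt.round(4),s['force'],s['width'])
for n,t in(('wrist','w3'),('side','s3'),('scene','c3')): grab(n,t)
W=cloud('w3');w=W.reshape(-1,3);w=w[~np.isnan(w[:,0])]
f=w[(w[:,2]>8)&(w[:,2]<17)&(w[:,0]>430)];print('foot',cv2.minAreaRect(f[:,:2].astype(np.float32)))
a=cv2.imread('pics/w3.png');cv2.imwrite('pics/w3v.png',a)
E
```

```text
[430.47356229 191.26315112 459.75751785] [[-1.033e-01  9.947e-01 -1.000e-04]
 [ 9.947e-01  1.033e-01 -5.000e-04]
 [-5.000e-04 -1.000e-04 -1.000e+00]] [-0.17549506  0.73955481 -2.88221916] 7.4428513564671706
foot ((593.2305908203125, 141.35455322265625), (357.3426208496094, 516.2171020507812), 13.691731452941895)
```

View pics/w3v.png

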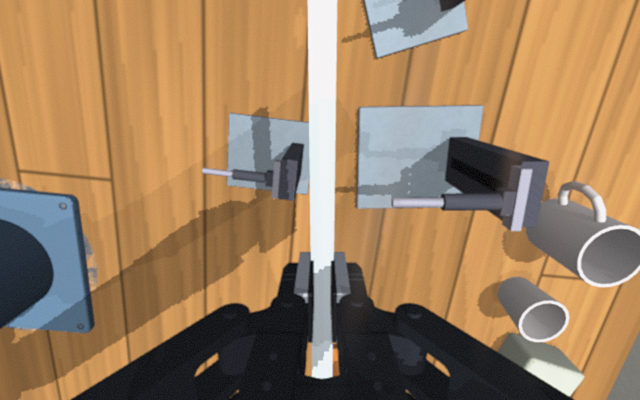

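The wrist view shows the plate's top edge at u≈322. Its pin neighbour to the right runs from the tip at (393,203) to the collar at (444,202), nearly parallel to tool y. Now I measure pin and plate in the tool frame with all three cameras.

```bash
cat > pin.py <<'E'
from h import *
import sys
def tf(w,s): return (w-s['tool_pos'])@rot(s['ee_rot'])
def pinfit(tag,s,lo=(-25,30,110),hi=(25,140,320)):
    w=tf(cloud(tag),s)
    return w
E
python3 - <<'E'
from pin import *
s=monitor.sense()
w=tf(cloud('w3'),s)
# plate top
t=w[5:250,300:345].reshape(-1,3);t=t[(abs(t[:,1])<12)&(t[:,2]>120)&(t[:,2]<185)];print('plate top: y med',np.median(t[:,1]),'z',np.percentile(t[:,2],[5,50,95]),'x',t[:,0].min(),t[:,0].max())
c=np.polyfit(t[:,0],t[:,1],1);cz=np.polyfit(t[:,0],t[:,2],1);print('yaw slope',c,'pitch',cz)
for u in range(388,520,6):
    q=w[188:220,u:u+3].reshape(-1,3);q=q[(q[:,2]<310)]
    if len(q)>4: print(u,len(q),'y',q[:,1].mean().round(1),'x',q[:,0].min().round(1),q[:,0].max().round(1),'mid',((q[:,0].min()+q[:,0].max())/2).round(1),'ztop',np.percentile(q[:,2],10).round(1), 'zmed',np.median(q[:,2]).round(1))
for tag in('s3','c3'):
    w3=tf(cloud(tag),s).reshape(-1,3);m=(w3[:,1]>35)&(w3[:,1]<100)&(abs(w3[:,0])<35)&(w3[:,2]<315)&(w3[:,2]>240)
    q=w3[m]
    for k in range(35,100,8):
        p=q[(q[:,1]>=k)&(q[:,1]<k+8)]
        if len(p):print(tag,k,len(p),'x',p[:,0].min().round(1),p[:,0].max().round(1),'z',p[:,2].min().round(1),p[:,2].max().round(1))
E
```

```text
plate top: y med -1.4479488546414587 z [159.03082515 160.0814663  161.1382828 ] x 15.730819090327994 109.67466701589831
yaw slope [ 6.79975230e-04 -1.66668371e+00] pitch [-6.08972030e-04  1.60121703e+02]
394 30 y 55.8 x -4.8 2.0 mid -1.4 ztop 276.6 zmed 277.7
400 30 y 60.6 x -5.0 2.5 mid -1.3 ztop 276.4 zmed 277.8
406 30 y 65.3 x -5.2 2.1 mid -1.6 ztop 276.9 zmed 277.8
412 30 y 70.0 x -5.3 2.2 mid -1.6 ztop 276.7 zmed 277.7
418 30 y 74.7 x -5.3 2.4 mid -1.4 ztop 276.7 zmed 277.9
424 30 y 79.4 x -5.1 2.3 mid -1.4 ztop 277.2 zmed 277.7
430 30 y 84.1 x -5.0 2.5 mid -1.2 ztop 276.7 zmed 277.9
436 27 y 88.7 x -4.0 2.7 mid -0.6 ztop 277.0 zmed 277.6
442 50 y 93.5 x -7.7 5.8 mid -0.9 ztop 276.2 zmed 277.7
448 50 y 97.3 x -6.8 5.7 mid -0.5 ztop 274.0 zmed 275.2
454 49 y 101.8 x -7.1 5.9 mid -0.6 ztop 273.6 zmed 275.1
460 51 y 106.6 x -6.7 5.5 mid -0.6 ztop 273.9 zmed 275.2
466 54 y 111.4 x -7.1 5.7 mid -0.7 ztop 273.6 zmed 275.1
472 54 y 116.0 x -7.4 5.5 mid -1.0 ztop 273.8 zmed 275.2
478 54 y 120.6 x -6.9 6.0 mid -0.4 ztop 273.7 zmed 275.2
484 54 y 125.2 x -6.9 6.1 mid -0.4 ztop 273.3 zmed 275.2
490 53 y 129.9 x -7.1 6.2 mid -0.5 ztop 273.8 zmed 275.2
496 82 y 136.5 x -25.5 9.1 mid -8.2 ztop 273.9 zmed 277.0
502 96 y 140.4 x -23.1 9.4 mid -6.9 ztop 273.9 zmed 275.0
508 95 y 144.1 x -15.4 9.4 mid -3.0 ztop 273.8 zmed 274.6
514 96 y 148.1 x -13.6 11.5 mid -1.1 ztop 273.5 zmed 274.4
s3 67 11 x -4.6 1.4 z 278.4 284.0
s3 75 16 x -3.8 1.4 z 277.2 283.8
s3 83 19 x -6.0 2.0 z 277.6 285.3
s3 91 31 x -7.9 5.8 z 273.9 287.9
s3 99 5 x -3.5 5.0 z 275.6 281.2
c3 51 2 x -2.4 1.5 z 279.2 279.2
c3 59 10 x -3.4 3.1 z 277.7 282.9
c3 67 9 x -3.2 3.7 z 277.1 283.8
c3 75 7 x -1.5 3.0 z 277.2 284.8
c3 83 9 x -4.0 4.1 z 276.9 281.2
c3 91 8 x -6.6 6.7 z 274.0 282.4
c3 99 2 x 1.0 5.6 z 275.9 284.9
```

Pin and template in the tool frame:

| Item | Tool x | Tool y | Tool z |
|---|---|---|---|
| Pin axis | −1.3 | tip 53, collar 92.5 | 280.9 |
| Hole | ≈ −1.6 | front face ≈ 3.5 | 188.1 |

So the template has to go down 92.8 mm and forward 49.5 mm to the tip, 89 mm to home. I move forward 36 mm first, which keeps it clear of stand B, and then down.

>>> drive_tool(deltas=[[[0,0.25,0],0,0],[[0,0.5,0],0,0],[[0,0.6,0.2],0,0],[[0,0.6,0.6],0,0],[[0,0.6,1.0],0,0],[[0,0.6,1.3],0,0],[[0.005,0.6,1.5],0,0],[[0.005,0.6,1.547],0,0],[[0.005,0.6,1.547],0,0],[[0.005,0.6,1.547],0,0]])

```text
t: 7.58
tool_pos: [466.1, 196.4, 367.7]
ee_rot: [2.101, 2.334, 0.002]
force: [-0.1, -0.1, -2.5]
width: 7.6
```

```bash
python3 - <<'E'
from pin import *
for n,t in(('wrist','w4'),('side','s4'),('scene','c4')): grab(n,t)
s=monitor.sense();print(s['tool_pos'],rot(s['ee_rot']).round(4).tolist(),s['force'],s['width'])
w=tf(cloud('w4'),s)
t=w[5:250,300:345].reshape(-1,3);t=t[(abs(t[:,1])<12)&(t[:,2]>140)&(t[:,2]<175)];print('plate',np.median(t,0))
f=w.reshape(-1,3);m=(f[:,1]>10)&(f[:,1]<75)&(abs(f[:,0])<20)&(f[:,2]>176)&(f[:,2]<200);q=f[m]
for k in range(10,75,5):
    p=q[(q[:,1]>=k)&(q[:,1]<k+5)]
    if len(p):print(k,len(p),'x',p[:,0].min().round(1),p[:,0].max().round(1),'z',np.percentile(p[:,2],[5,50]).round(1))
a=cv2.imread('pics/s4.png')[170:290,230:390];b=cv2.imread('pics/c4.png')[160:280,320:480]
cv2.imwrite('pics/v4.png',np.vstack([cv2.resize(x,(400,300),interpolation=cv2.INTER_CUBIC) for x in(a,b)]))
E
```

```text
[465.969598   196.32326471 367.51091633] [[-0.1047, 0.9945, 0.0009], [0.9945, 0.1047, 0.0002], [0.0001, 0.0009, -1.0]] [ 0.14647699  0.99225923 -3.19726343] 7.686528811653334
plate [ 70.83819446  -1.73215502 159.73708795]
15 80 x -6.5 1.4 z [184.2 185.9]
20 147 x -6.2 1.6 z [184.3 185.6]
25 140 x -6.3 1.5 z [184.2 185.5]
30 151 x -6.3 1.8 z [184.2 185.6]
35 152 x -6.2 1.7 z [184.2 185.7]
40 149 x -6.3 1.6 z [184.2 185.6]
45 149 x -6.3 1.9 z [184.1 185.5]
50 142 x -5.3 2.1 z [184.3 185.5]
55 280 x -8.8 4.6 z [181.5 185.1]
60 266 x -8.6 4.9 z [181.2 183.2]
65 260 x -8.5 5.1 z [181.4 182.9]
70 261 x -8.7 5.2 z [181.4 183.1]
```

View pics/v4.png

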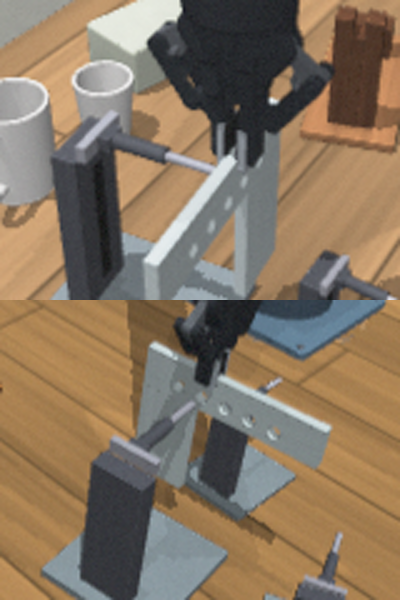

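Both views show the pin pointing at the second hole from the leg, at scene crop (203,395); the other holes are at (178,387), (225,408), (249,421) and (274,434). As a cross-check, I project those holes onto the plate face and compare with the pin seen in the same camera.

```bash
python3 - <<'E'
from pin import *
s=monitor.sense();T=rot(s['ee_rot'])
z=np.load('pics/c4.npz');K=z['K']
for (u,v),y in zip([(178,387),(225,408),(249,421),(274,434)],(-55,-3,23,49)):
    u=320+u/2.5;v=160+(v-300)/2.5
    d=rot(z['r'])@np.array([(u-K[0,2])/K[0,0],-(v-K[1,2])/K[1,1],-1]); d=T.T@d; o=T.T@(z['o']-s['tool_pos'])
    k=(3.5-o[1])/d[1]; p=o+k*d; print('hole',y,p.round(1),'implied hole-29 x',(p[0]-y-29).round(1))
for tag in('c4','s4'):
    f=tf(cloud(tag),s).reshape(-1,3);q=f[(f[:,1]>22)&(f[:,1]<50)&(abs(f[:,0])<15)&(f[:,2]>178)&(f[:,2]<200)]
    print(tag,len(q),'pin x',np.percentile(q[:,0],[3,50,97]),'z',np.percentile(q[:,2],[3,50,97]))
f=tf(cloud('c4'),s).reshape(-1,3);q=f[(abs(f[:,1])<9)&(f[:,2]>155)&(f[:,2]<205)&(f[:,0]>30)]
print('c4 +y end',np.percentile(q[:,0],99.5)-95-29, 'top z',np.percentile(q[:,2],1))
f=tf(cloud('s4'),s).reshape(-1,3);q=f[(abs(f[:,1])<9)&(f[:,2]>155)&(f[:,2]<205)&(f[:,0]>30)]
print('s4 +y end',np.percentile(q[:,0],99.5)-95-29, 'top z',np.percentile(q[:,2],1))
E
```

```text
hole -55 [-26.9   3.5 192.6] implied hole-29 x -0.9
hole -3 [ 25.9   3.5 189.7] implied hole-29 x -0.1
hole 23 [ 52.1   3.5 190.8] implied hole-29 x 0.1
hole 49 [ 78.5   3.5 191.4] implied hole-29 x 0.5
c4 29 pin x [-4.17085777  0.20648079  2.64727427] z [184.90539173 187.25841042 190.83711519]
s4 60 pin x [-5.84934265 -1.82830301  0.35047822] z [184.89406036 187.07954878 191.52931929]
c4 +y end -0.24733305256346227 top z 159.4465659109467
s4 +y end -1.9047667553041805 top z 159.71711051218958
```

All three cameras agree on shifting tool x by about −0.7 mm. Depth says about 0.8 mm more down. I correct that and advance gently 20 mm, so the tip enters the hole.

>>> drive_tool(deltas=[[[-0.012,0,0.014],0,0],[[-0.012,0.05,0.014],0,0],[[-0.012,0.12,0.014],0,0],[[-0.012,0.17,0.014],0,0],[[-0.012,0.21,0.014],0,0],[[-0.012,0.24,0.014],0,0],[[-0.012,0.27,0.014],0,0],[[-0.012,0.3,0.014],0,0],[[-0.012,0.33,0.014],0,0],[[-0.012,0.33,0.014],0,0]])

```text
t: 8.98
tool_pos: [485.7, 197.7, 366.2]
ee_rot: [-2.102, -2.335, -0.0]
force: [-0.1, -0.0, -2.4]
width: 7.5
```

There's no contact force, and the face is about 6 mm past the tip, so the pin is in the hole. I continue toward the collar.

>>> drive_tool(deltas=[[[0,0.07,0],0,0],[[0,0.14,0],0,0],[[0,0.21,0],0,0],[[0,0.28,0],0,0],[[0,0.35,0],0,0],[[0,0.42,0],0,0],[[0,0.46,0],0,0],[[0,0.46,0],0,0]])

```text
t: 9.98
tool_pos: [513.1, 200.6, 366.2]
ee_rot: [-2.102, -2.335, 0.0]
force: [-0.2, 0.5, -2.8]
width: 7.7
```

```bash
python3 - <<'E'
from pin import *
for n,t in(('wrist','w5'),('side','s5'),('scene','c5')): grab(n,t)
s=monitor.sense();print(s['tool_pos'],rot(s['ee_rot']).round(4).tolist(),s['force'],s['ft_torque'],s['width'])
w=tf(cloud('w5'),s);f=w.reshape(-1,3)
t=w[5:250,300:345].reshape(-1,3);t=t[(abs(t[:,1])<12)&(t[:,2]>140)&(t[:,2]<175)];print('plate',np.median(t,0),'slopes',np.polyfit(t[:,0],t[:,1],1),np.polyfit(t[:,0],t[:,2],1))
q=f[(f[:,1]>4)&(f[:,1]<50)&(abs(f[:,0])<20)&(f[:,2]>178)&(f[:,2]<200)]
for k in range(4,40,3):
    p=q[(q[:,1]>=k)&(q[:,1]<k+3)]
    if len(p)>5:print(k,len(p),'x',p[:,0].min().round(1),p[:,0].max().round(1),'z',np.percentile(p[:,2],[5,50]).round(1))
a=cv2.imread('pics/s5.png')[170:290,230:390];b=cv2.imread('pics/c5.png')[160:280,320:480]
cv2.imwrite('pics/v5.png',np.hstack([cv2.resize(x,(400,300),interpolation=cv2.INTER_CUBIC) for x in(a,b)]))
E
```

```text
[512.9098251  200.55739744 366.20202102] [[-0.105, 0.9945, -0.0002], [0.9945, 0.105, -0.0], [-0.0, -0.0002, -1.0]] [-0.06729158 -0.06775788 -2.42751916] [ 0.01487653 -0.00877799 -0.01767169] 7.523149014139234
plate [ 70.67753769  -1.64744135 160.02903052] slopes [ 7.89284077e-04 -1.55469090e+00] [-1.02909516e-03  1.60104499e+02]
7 6 x 1.6 2.3 z [187.3 187.9]
10 101 x -1.4 5.3 z [180.4 182.7]
13 100 x -1.0 5.4 z [180.4 182.9]
16 131 x -5.3 5.7 z [180.1 181.8]
19 154 x -7.4 5.9 z [179.9 181.8]
22 158 x -7.6 5.9 z [179.8 181.9]
25 161 x -7.4 5.5 z [180.  181.6]
28 156 x -7.9 5.6 z [180.  181.8]
31 160 x -7.9 5.8 z [179.9 181.4]
34 155 x -7.8 5.8 z [179.9 181.7]
37 157 x -7.7 5.8 z [180.  181.6]
```

View pics/v5.png

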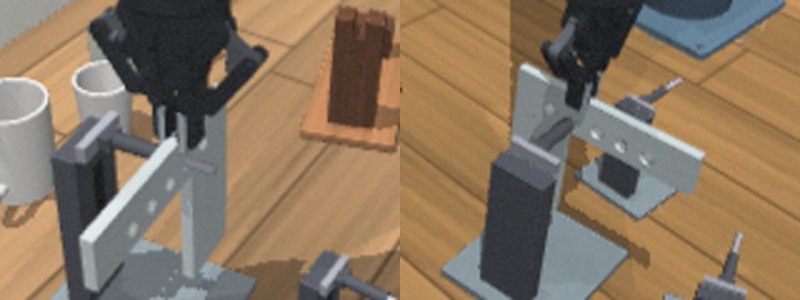

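The pin protrudes through the plate (side crop (205,165)), and the collar face is about 6 mm ahead with no contact force. I approach slowly.

>>> drive_tool(deltas=[[[0,0.03,0],0,0],[[0,0.06,0],0,0],[[0,0.075,0],0,0],[[0,0.085,0],0,0],[[0,0.092,0],0,0],[[0,0.092,0],0,0]])

```text
t: 10.88
tool_pos: [518.5, 201.1, 366.2]
ee_rot: [-2.102, -2.335, 0.0]
force: [-0.6, -0.4, -1.9]
width: 7.7
```

>>> drive_tool(deltas=[[[0,0.008,0],0,0],[[0,0.016,0],0,0],[[0,0.016,0],0,0]])

```text
t: 11.25
tool_pos: [519.5, 201.2, 366.2]
ee_rot: [2.102, 2.335, 0.0]
force: [-0.9, 0.1, -2.6]
width: 7.5
```

>>> drive_tool(deltas=[[[0,0.008,0],0,0],[[0,0.016,0],0,0],[[0,0.016,0],0,0]])

```text
t: 11.62
tool_pos: [520.4, 201.3, 366.2]
ee_rot: [-2.102, -2.335, 0.0]
force: [-0.5, -0.8, -1.9]
width: 7.9
```

>>> drive_tool(deltas=[[[0,0.008,0],0,0],[[0,0.016,0],0,0],[[0,0.016,0],0,0]])

```text
t: 12.0
tool_pos: [520.9, 201.4, 366.0]
ee_rot: [-2.101, -2.335, 0.002]
force: [-3.5, 0.3, -1.6]
width: 7.9
```

Collar contact at −3.5 N. I ease off slightly and lower in small steps until the pin takes the weight (Fz→0).

>>> drive_tool(deltas=[[[0,-0.006,0],0,0],[[0,-0.006,0.01],0,0],[[0,-0.006,0.018],0,0],[[0,-0.006,0.025],0,0],[[0,-0.006,0.025],0,0]])

```text
t: 12.62
tool_pos: [520.7, 201.5, 364.8]
ee_rot: [-2.101, -2.335, 0.001]
force: [-6.6, -1.1, 1.0]
width: 7.7
```

>>> drive_tool(deltas=[[[0,-0.006,0],0,0],[[0,-0.006,0.005],0,0],[[0,-0.006,0.005],0,0]])

```text
t: 13.0
tool_pos: [520.6, 201.4, 364.8]
ee_rot: [2.102, 2.335, -0.0]
force: [-5.6, -1.1, 3.4]
width: 7.2
```

```bash
python3 - <<'E'
from pin import *
grab('wrist','w6')
s=monitor.sense();print(s['tool_pos'],rot(s['ee_rot']).round(4).tolist(),s['force'],s['ft_torque'],s['width'])
w=tf(cloud('w6'),s)
t=w[5:250,300:345].reshape(-1,3);t=t[(abs(t[:,1])<12)&(t[:,2]>140)&(t[:,2]<175)];print('plate',np.median(t,0),'slopes',np.polyfit(t[:,0],t[:,1],1),np.polyfit(t[:,0],t[:,2],1))
E
```

```text
[520.60983733 201.43175478 364.79923123] [[-0.1049, 0.9945, -0.0], [0.9945, 0.1049, -0.0001], [-0.0001, -0.0, -1.0]] [-5.9941224  -1.42868289  2.43299762] [-0.31315767  1.28570865 -0.01784016] 7.136798025875791
plate [ 70.71912326  -1.94506189 160.04975415] slopes [ 4.67587662e-04 -1.83523943e+00] [3.98111066e-06 1.60055184e+02]
```

>>> drive_tool(deltas=[[[0,-0.004,-0.004],0,0],[[0,-0.007,-0.004],0,0],[[0,-0.007,-0.004],0,0]])

```text
t: 13.42
tool_pos: [520.5, 201.3, 364.8]
ee_rot: [2.102, 2.335, 0.001]
force: [-3.6, -0.2, 1.1]
width: 7.6
```

The weight is on the pin and the template is lightly at the collar. I release gently with a moderate opening, and don't retreat yet.

>>> drive_tool(deltas=[[[0,0,0],0,9],[[0,0,0],0,12],[[0,0,0],0,18],[[0,0,0],0,26],[[0,0,0],0,32],[[0,0,0],0,36],[[0,0,0],0,36],[[0,0,0],0,36]], squeeze=20)

```text
t: 14.42
tool_pos: [520.3, 201.3, 364.6]
ee_rot: [-2.102, -2.335, 0.0]
force: [-0.3, 0.5, 1.0]
width: 36.3
```

```bash
python3 - <<'E'
from pin import *
for n,t in(('wrist','w7'),('side','s7'),('scene','c7')): grab(n,t)
s=monitor.sense();print(s['tool_pos'],s['force'],s['width'])
w=tf(cloud('w7'),s);f=w.reshape(-1,3)
t=w[5:250,300:345].reshape(-1,3);t=t[(abs(t[:,1])<14)&(t[:,2]>140)&(t[:,2]<175)];print('plate',np.median(t,0),'slopes',np.polyfit(t[:,0],t[:,1],1),np.polyfit(t[:,0],t[:,2],1))
a=cv2.imread('pics/s7.png')[150:290,210:390];b=cv2.imread('pics/c7.png')[160:280,320:480]
cv2.imwrite('pics/v7.png',np.hstack([cv2.resize(x,(400,300),interpolation=cv2.INTER_CUBIC) for x in(a,b)]))
E
```

```text
[520.26849755 201.28897081 364.63653145] [ 0.35882595 -0.09023458 -0.41188408] 36.13876078537189
plate [ 71.46169526  -2.33224209 159.32757725] slopes [-0.0073537 -1.8204432] [-7.78494921e-03  1.59850218e+02]
```

View pics/v7.png

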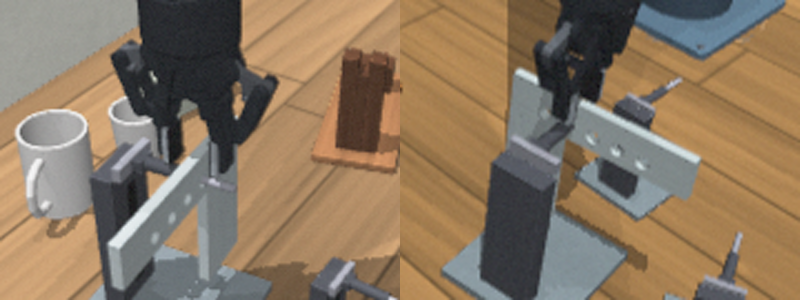

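It hangs level (slope about 0.4°) and free, with zero force. I retreat straight up and verify from above.

>>> drive_tool(deltas=[[[0,0,-0.15],0,36],[[0,0,-0.4],0,36],[[0,0,-0.8],0,36],[[0,0,-1.3],0,36],[[0,0,-1.7],0,36],[[0,0,-2.0],0,36],[[0,0,-2.0],0,36],[[0,0,-2.0],0,36],[[0,0,-2.0],0,36],[[0,0,-2.0],0,36]])

```text
t: 15.82
tool_pos: [520.2, 201.2, 483.9]
ee_rot: [-2.101, -2.335, 0.002]
force: [1.0, 0.3, -1.1]
width: 36.2
```

```bash
python3 - <<'E'
from pin import *
for n,t in(('wrist','w8'),('side','s8'),('scene','c8')): grab(n,t)
s=monitor.sense();print(s['t'],s['tool_pos'],s['force'],s['width'])
w=tf(cloud('w8'),s);f=w.reshape(-1,3)
t=f[(abs(f[:,1])<9)&(f[:,2]>274)&(f[:,2]<288)];print(len(t),'plate',np.median(t,0),cv2.minAreaRect(t[:,:2].astype(np.float32)),'level',np.polyfit(t[:,0],t[:,2],1),np.polyfit(t[:,0],t[:,1],1))
q=f[(abs(f[:,0]+1)<10)&(f[:,2]>290)&(f[:,2]<312)&(f[:,1]>-60)&(f[:,1]<70)]
for k in range(-50,60,4):
    p=q[(q[:,1]>=k)&(q[:,1]<k+4)]
    if len(p)>3:print(k,len(p),'x',p[:,0].min().round(1),p[:,0].max().round(1),'z',np.percentile(p[:,2],[5,50]).round(1))
a=cv2.imread('pics/w8.png');b=cv2.imread('pics/s8.png')[150:290,210:390]
cv2.imwrite('pics/v8.png',np.hstack([a[:300,160:560],cv2.resize(b,(400,300),interpolation=cv2.INTER_CUBIC)]))
E
```

```text
15.975 [520.22848645 201.30909073 484.39033997] [-0.05151904 -0.35476251  0.16698197] 35.99835411991641
3330 plate [ 44.97007028  -1.83716777 279.27623437] ((27.034927368164062, -2.1512246131896973), (9.88707447052002, 189.9664764404297), 89.64176177978516) level [-7.66054969e-03  2.79568217e+02] [-0.00758195 -1.70335544]
-38 26 x -5.6 1.6 z [300.7 302.4]
-34 42 x -5.9 1.7 z [301.  302.4]
-30 45 x -5.9 1.9 z [301.1 302.4]
-26 48 x -5.9 1.9 z [301.1 302.2]
-22 43 x -4.6 2.0 z [300.9 302.4]
-18 37 x -4.8 2.0 z [301.1 302.3]
-14 45 x -4.8 2.2 z [300.9 302.5]
-10 27 x -4.7 2.1 z [300.8 301.9]
2 48 x -8.1 4.9 z [298.1 299.8]
6 69 x -7.9 5.1 z [297.8 299.7]
10 70 x -7.7 5.1 z [297.9 299.6]
14 74 x -6.9 5.2 z [298.1 299.5]
18 73 x -6.9 5.3 z [297.9 299.7]
22 70 x -6.8 5.3 z [297.7 299.6]
26 76 x -6.5 5.5 z [298.1 299.8]
30 76 x -6.7 5.6 z [298.  299.6]
34 78 x -7.0 5.7 z [297.9 299.7]
38 71 x -7.1 5.7 z [298.  299.7]
42 73 x -6.8 5.6 z [298.2 299.5]
46 122 x -10.9 8.8 z [298.1 299.5]
50 126 x -10.7 9.0 z [297.8 299. ]
54 123 x -10.6 8.9 z [297.8 299.1]
58 106 x -10.5 9.0 z [297.4 298.3]
```

View pics/v8.png

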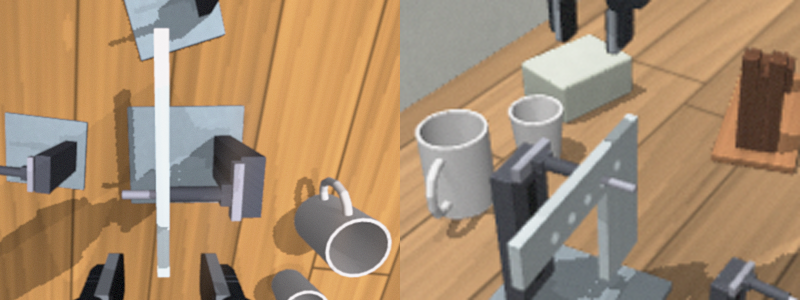

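```bash
python3 -c "
from h import *
print(manip.sign_off())"
```

```text
the job is handed in; nothing more can be done
None
```

The template hangs on the pin of the large stand by its second hole from the leg end (y = −29 mm, over the centre of mass). I let go of it and handed in the job at about 16 s.

**Forces:** the pin entered the hole with no contact force I could see. The highest force I read on the template was about 7 N, at the collar and when lowering it onto the pin. Forces are only read at the end of each move, so brief peaks in between would not show.

**Last checks, from 120 mm above after the gripper had retreated:**
- **Level:** the top edge is within about 0.4°.
- **Against the collar:** the plate's face is at about 3.2 mm and the collar starts at about 3.3 mm in the same view. No gap is visible, but the camera could not show one below about 0.5 mm.
- **Square to the pin:** to within about 0.3°.
- **Robot clear:** the force reads zero.
- **Bystanders:** I never went near the pitcher, beaker or mould. In the final pictures they appear to stand where they were; I did not measure their positions again.

**Readings that disagreed:**
- The fingers read 7.5 mm open on the 10 mm plate, though the grip held well.
- Before insertion, hole heights picked from the scene picture came out 2–3 mm lower than depth suggested. I went by the depth, and the clean entry bore it out.

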